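# Gauge a phone for swelling with a ratchet thimble

## Task

Check the grey key phone for swelling in the blue bench thickness gauge: lay it flat in the gauge's mouth and slide it gently, screen side up, between the guide rails until its end rests against the stop. Then turn the thimble on top clockwise until the spindle clamps the phone and the ratchet slips, stop within an eighth of a turn of its first slip, and leave the phone clamped there. Leave the black phone where it lies.

Things in the scene. Friction and masses are not known exactly. Their poses are not given: they have to be found in the camera images.
- grey_phone_centre (a point): Centre (half-way up) of the loose grey key phone to be gauged: 108 mm long (its x axis), 46 mm wide (y), 16 mm thick (z up, screen and keys on top), 0.09 kg; it lies flat on the table. Either end may go first into the gauge.
- black_phone_centre (a point): Centre of the loose black key phone, a bystander of the same size and shape as the grey one; leave it where it lies.
- gauge: Blue and steel bench thickness gauge fixed to the table. Origin on the vertical spindle axis at table level; x points from the open mouth (toward the robot) to the stop, y left, z up. The phone lies on its flat steel base plate, 84 mm wide, x = -155 to +65 mm, top face 12 mm above the table.
- home (a point): Fixed on the gauge, 34 mm from the spindle axis toward the mouth (gauge x = -34 mm), 20 mm above the table: where the phone's centre is when it lies flat between the rails with its end against the stop.
- mouth (a point): Fixed on the gauge at x = -56 mm, on the base plate's top: middle of the mouth between the two dark guide rails (7 mm high, 8 mm wide). They stand 49 mm apart inside from the stop to x = -32 mm, then flare to about 55 mm apart at x = -56 mm. In front of that the plate is bare.
- thimble_grip (a point): On the gauge's vertical axis, 101 mm above the table: where to grip the ratchet thimble, a knurled round aluminium grip, 30 mm diameter, side free from 76 to 121 mm above the table. It turns about the vertical without end and does not rise or sink. Clockwise seen from above drives the spindle down 4 to 5 mm per rad (running torque about 0.1 N m); counter-clockwise lifts it.
- stop (a point): Middle of the end stop (gauge x = +20 mm), 20 mm above the table: the front face of the blue column, rigid, 56 mm wide. The phone's leading end must rest against it; a push over 25 N on it is too hard.
- head (a point): Middle of the top of the gauge's blue head (gauge x = -18 to +60 mm, 44 mm wide, 49 to 67 mm above the table, overhanging the rails). Under it hangs the gauge's spindle, a 16 mm round foot on the vertical axis, 4 to 16 mm above a phone lying on the plate; how far is not measured. Once the phone stops the spindle, the thimble slips on its ratchet at about 0.23 N m.
- red_mark (a point): Red mark on the thimble's lower rim, 15 mm from the vertical axis, 80 mm above the table; it turns with the thimble. At the start it stands right above the yellow mark. Over 11.5 mm (an eighth of a turn) away from it, seen from above, is too far.
- yellow_mark (a point): Yellow mark on the black collar under the thimble, 15 mm from the vertical axis, 74 mm above the table. The collar turns with the screw and spindle: the two marks stay together while the spindle runs free, and part only as the ratchet slips.

How it is judged:
By the outcome, as a careful person would: the job done as asked, in the order asked, and still so for the second after the job is handed in, with the robot touching nothing.
It also fails if it takes over 72 s, if anything falls off the work surface, if the arm or the gripper's body presses on something with over 40 N, if the wrist force passes 120 N, or if a joint passes its speed limit or range.

## Robot

A 7-joint arm with a two-finger parallel gripper is mounted at the origin on the work surface; the furniture and walls round the work are solid. World frame = base frame: x ahead of the robot, y to its left, z up, the work surface at z = 0. Lengths are in mm, angles in rad, forces in N, time in s.
With the tool pointing down it reaches from about 425 to 925 mm from the base axis. Payload 6.8 kg.
Tool frame: the origin (TCP) lies at the very end of the fingers, on their centre line; the grasp point (between the pads) lies 19 mm behind it (grip_depth is the distance from the TCP to the grasp point, in mm); z points along the fingers, y is the line along which they close (so a half turn about z gives the same grasp; the last joint's range is limited). The gripper opens to 85 mm and grips with 20 to 120 N. Pads are 22 mm wide; open, the fingers measure 114 mm over their backs; the gripper's body (76 mm by 85 mm) begins 54 mm behind the grasp point. The pads swing forward as they close: fully open they stand 13 mm farther back than shut.
Start: joints at [-1.312, 0.477, 0.022, 1.555, -0.011, 1.109, -0.083], TCP at [242.073, 630.118, 231.308] pointing down, gripper open.
Joint ranges: [-2.96, 2.96], [-0.34, 2.1], [-1.41, 1.46], [0.24, 2.44], [-1.37, 4.51], [0.17, 1.92], [-2.96, 2.96]. Speed limits (rad/s): [2.39, 2.39, 3.14, 3.14, 3.14, 3.14, 3.14].

## Interface

Orientations are given as a rotation vector (axis times angle).
In Python, from bench import state, capture, get_calibration, hand_in, grip_depth gives the robot as it stands. The module is installed in compiled form; this text tells all that it offers.
- The arm moves only by the tool drive_tool, never from a script. Its argument "plan" is a list of rows, each a list of 2 entries, a list of its own where there are three numbers: the shift along the tool's x, y, z in cm, then the turn about the tool's z in rad. In form: [[[x, y, z], spin], ...]. A call has 1 to 12 rows; each row is the pose to reach, as a shift and turn from the pose commanded when the call began, along the tool's axes at that moment; what a row does not reach only later rows make up. A row lasts 1/10 s, in which the tool goes at most 50 mm and 8.59 degrees, less where a joint would pass 70% of its speed; a pose out of reach is approached as far as the arm can. A call with a gripper value outside its range is refused whole. "hand" is the opening, from -1 (shut) to 1 (fully open), so that 0 is half open, set as the call begins (left out, the last holds). The fingers move at their own pace and stop on an object; "force" is the grip in N (left out, the last holds). Time passes only in rows, so rows that repeat a pose let the fingers close. It gives the time, the measured TCP pose, the force, the opening and the grip force at its end, in the units of the state.
- state(): the state, without advancing time (a new reading comes with each control period).
- capture(name): name is "scene" or "top" or "wrist"; returns the picture (384x512x3 uint8, red, green, blue); there is no depth.
- get_calibration(name): a dict with "fx", "fy", "cx", "cy" (pixels), "R" (3x3) and "t" (3): a world point X has camera coordinates R X + t. Camera axes: x right, y down, z forward; pixel columns grow to the right and rows downward; lengths in mm; the calibration is good to about 2 mm. The wrist camera is an equidistant fisheye: a pixel r from the principal point sees the ray r / f radians off the axis. A picture is of the moment at which its call begins: read the wrist's pose just before it. get_calibration takes no time and is no camera call; for the wrist camera it gives the pose at the moment of the call.
- hand_in(): hands the job in; it is judged then, once.
The state is a dict: "clock": time; "joint_pos": joint angles; "joint_velocities": joint speeds; "effort": joint torques, N m; "eef_pos": TCP position; "tool_rot": TCP orientation; "contact_force": force on the tool from outside, world axes, zero at the start; "ft_torque": the same for the moment, N m; "opening": finger opening in mm; "finger_force": force on a finger pad.
Only numpy, scipy, OpenCV 4.12 (cv2) and the standard library are available. Lean on these libraries where they do the work, as an engineer would, in place of code of your own. Each camera call takes 0.05 s, during which the arm holds its last target. There are 200 camera calls.

## Working session

There is one attempt and no reset: what is moved stays moved. The work goes in short steps, Python scripts to look and compute and a tool call to move; the robot and the scene stay as the last step left them, time stands still between calls to the robot, and variables do not carry over. Pictures are saved under pics/ and viewed, at most 10 in all, crops included, and the job is handed in when it is done.

Besides the shell and the picture viewer there is one more tool, called as name(argument=value, ...) on one line, values as JSON. drive_tool: Moves the arm, as the interface text tells. Its arguments: {"type":"object","properties":{"plan":{"type":"array"},"hand":{"type":"number"},"force":{"type":"number"}},"required":["plan"]}

```bash
mkdir -p pics
python3 - <<'E'
from bench import *
import cv2,numpy as np
s=state();print({k:np.round(v,3).tolist() for k,v in s.items()})
print(grip_depth)
for n in("scene","top","wrist"):
    c=get_calibration(n);print(n,{k:np.round(v,3).tolist() for k,v in c.items()})
    cv2.imwrite(f"pics/{n}0.png",capture(n)[:,:,::-1])
a=[cv2.imread(f"pics/{n}0.png") for n in("scene","top")]
E
```

```text
{'clock': 0.0, 'joint_pos': [-1.312, 0.478, 0.022, 1.556, -0.011, 1.109, -0.083], 'joint_velocities': [-0.001, -0.001, 0.0, -0.0, -0.002, 0.0, -0.001], 'effort': [-0.0, -59.644, 1.608, -28.12, 0.012, 0.009, 0.0], 'eef_pos': [241.888, 629.531, 230.312], 'tool_rot': [-0.573, -3.089, 0.003], 'contact_force': [-0.532, -0.127, -0.695], 'ft_torque': [0.01, -0.015, 0.016], 'finger_force': 0.0, 'opening': 85.214}
18.700000000000003
scene {'fx': 362.718, 'fy': 362.718, 'cx': 253.372, 'cy': 192.186, 'R': [[0.781, -0.625, -0.013], [-0.348, -0.417, -0.84], [0.519, 0.66, -0.543]], 't': [-362.468, 294.732, 653.798]}
top {'fx': 376.258, 'fy': 376.258, 'cx': 257.05, 'cy': 190.14, 'R': [[0.001, -1.0, -0.005], [-0.972, 0.0, -0.234], [0.234, 0.005, -0.972]], 't': [126.215, 547.482, 856.593]}
wrist {'fx': 297.319, 'fy': 297.319, 'cx': 251.441, 'cy': 187.501, 'R': [[0.359, 0.933, -0.0], [0.901, -0.347, 0.26], [0.242, -0.093, -0.966]], 't': [-674.241, -33.877, 378.22]}
```

View pics/top0.png

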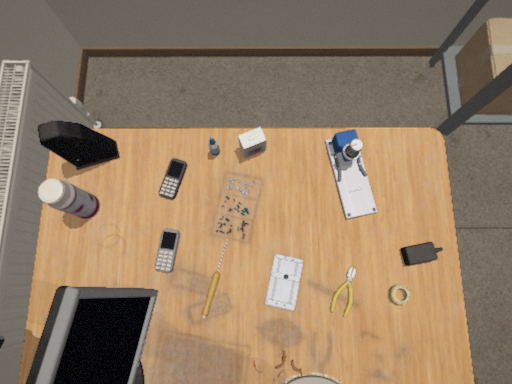

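View pics/scene0.png

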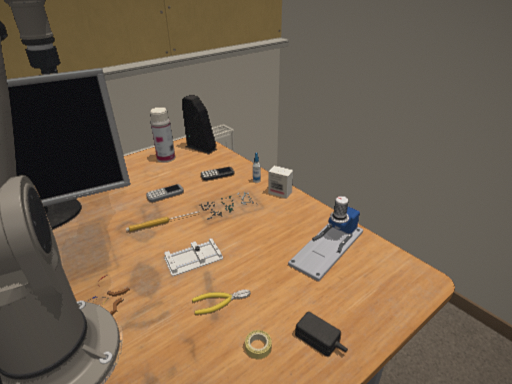

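The top view shows the grey phone at about (167,251), the black phone at (173,179), and the gauge running from its mouth near (360,212) to the thimble near (350,147). I'll enlarge the crops to get accurate positions.

```bash
cat > h.py <<'E'
import numpy as np,cv2
from bench import *
def ray(n,u,v,z,c=None):
    "world point at height z seen at pixel (pinhole cams, or wrist fisheye)"
    c=c or get_calibration(n);R=np.array(c['R']);t=np.array(c['t'])
    d=np.array([(u-c['cx'])/c['fx'],(v-c['cy'])/c['fy']])
    if n=='wrist':
        r=np.hypot(*d);k=np.sin(r)/max(r,1e-9);d=np.r_[d*k,np.cos(r)]
    else: d=np.r_[d,1]
    o=-R.T@t;w=R.T@d
    return o+w*(z-o[2])/w[2]
def proj(n,X,c=None):
    c=c or get_calibration(n);p=np.array(c['R'])@np.array(X,float)+np.array(c['t'])
    if n=='wrist':
        h=np.hypot(p[0],p[1]);th=np.arctan2(h,p[2]);q=p[:2]/max(h,1e-9)*th
    else:q=p[:2]/p[2]
    return np.array([c['cx']+c['fx']*q[0],c['cy']+c['fy']*q[1]])
E
python3 - <<'E'
from h import *
a=cv2.imread('pics/top0.png')
g=cv2.resize(a[125:225,315:390],None,fx=6,fy=6,interpolation=cv2.INTER_CUBIC)
p=cv2.resize(a[225:275,145:190],None,fx=7,fy=7,interpolation=cv2.INTER_CUBIC)
o=np.zeros((600,450+315,3),np.uint8);o[:,:450]=g;o[:350,450:]=p
cv2.imwrite('pics/crop1.png',o)
for uv in((167,251),(173,179)):print(ray('top',*uv,16))
E
```

```text
[403.50385717 350.74052713  16.        ]
[589.27983222 345.629896    16.        ]
```

View pics/crop1.png

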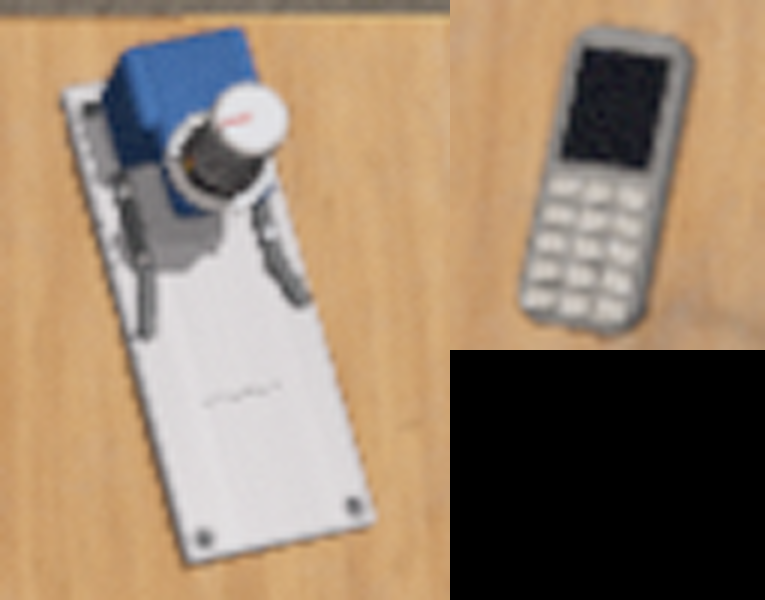

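The gauge crop shows the plate corners at about front-left (188,563), front-right (375,520) and back-left (63,95). The phone's top corners are at (575,30), (693,42), (640,332) and (520,318).

Run:
```python
from h import *
f=lambda x,y,s,ox,oy:((x+.5)/s-.5+ox,(y+.5)/s-.5+oy)
G=[ray('top',*f(x,y,6,315,125),12)[:2] for x,y in((188,561),(375,519),(63,95))]
FL,FR,BL=G;print(np.round(G,1),np.linalg.norm(FL-FR),np.linalg.norm(FL-BL))
ax=(BL-FL)/np.linalg.norm(BL-FL);m=(FL+FR)/2
yaw=np.arctan2(ax[1],ax[0]);print('yaw',yaw,'perp',np.arctan2(*(FL-FR)[::-1])-np.pi/2,'origin',m+155*ax,'mouth',m+99*ax)
P=np.array([ray('top',*f(x-450,y,7,145,225),16)[:2] for x,y in((575,30),(693,42),(640,332),(520,318))])
c=P.mean(0);d=(P[0]+P[1]-P[2]-P[3])/2;print(c,np.linalg.norm(d),'yaw',np.arctan2(d[1],d[0]),np.linalg.norm(P[0]-P[1]))
# thimble top centre, z=121
print('thimble',ray('top',*f(252,121,6,315,125),121))
from scipy.spatial.transform import Rotation as R
print(np.round(R.from_rotvec(state()['tool_rot']).as_matrix(),3).tolist())
```

```text
[[ 487.   -99.8]
 [ 505.  -180.4]
 [ 697.1  -55.5]] 82.57964852853665 214.789732403058
yaw 0.20768116922268898 perp 0.2206896670156182 origin [ 647.66527067 -108.14261741] mouth [ 592.86861726 -119.6893388 ]
[405.73676727 350.75996698] 102.79684072327991 yaw -0.13137702689714975 43.05153352095329
thimble [ 644.23885818 -109.11171391  121.        ]
[[-0.934, 0.359, -0.0], [0.359, 0.934, -0.001], [-0.0, -0.001, -1.0]]
```

Run:
```python
from h import *
def tri(a,b):
    A=[];
    for n,p in(('scene',a),('top',b)):
        c=get_calibration(n);Rr=np.array(c['R']);o=-Rr.T@np.array(c['t']);w=Rr.T@[(p[0]-c['cx'])/c['fx'],(p[1]-c['cy'])/c['fy'],1];w/=np.linalg.norm(w);A.append((o,w))
    M=sum(np.eye(3)-np.outer(w,w) for o,w in A);v=sum((np.eye(3)-np.outer(w,w))@o for o,w in A)
    X=np.linalg.solve(M,v);return X.round(),[np.linalg.norm(np.cross(w,X-o)).round() for o,w in A]
for b in((155,292),(60,290)):
  for a in((103,72),(128,183)):print(a,b,*tri(a,b))
print('base',ray('scene',60,212,0),'bottle',ray('scene',163,160,0),ray('top',88,210,0),'bottle top',tri((159,110),(52,190)),'pouch',tri((190,97),(42,128)))
for z in(0,60,120):print('tcp scene',proj('scene',state()['eef_pos']+np.array([0,0,z])))
o=np.hstack([cv2.resize(cv2.imread('pics/top0.png')[270:,:190],None,fx=2,fy=2),cv2.resize(cv2.imread('pics/scene0.png')[:228,:190],None,fx=2,fy=2)[:228]]) if 0 else None
w=cv2.imread('pics/wrist0.png');a=cv2.imread('pics/scene0.png')[:250,:190];t=cv2.imread('pics/top0.png')[270:,:190]
o=np.zeros((500,800,3),np.uint8);o[:384,:512]=w;o[:375,512:797]=cv2.resize(a,(285,375));o[384:498,:190]=t
cv2.imwrite('pics/c2.png',o)
```

```text
(103, 72) (155, 292) [301. 278. 395.] [np.float64(15.0), np.float64(15.0)]
(128, 183) (155, 292) [306. 358.  76.] [np.float64(0.0), np.float64(0.0)]
(103, 72) (60, 290) [323. 426. 363.] [np.float64(6.0), np.float64(6.0)]
(128, 183) (60, 290) [344. 626. -62.] [np.float64(40.0), np.float64(40.0)]
base [132.34077336 461.68751605   0.        ] bottle [502.83264604 560.39978769   0.        ] [510.23888469 566.39591447   0.        ] bottle top (array([521., 566., 178.]), [np.float64(0.0), np.float64(0.0)]) pouch (array([661., 605., 182.]), [np.float64(0.0), np.float64(0.0)])
tcp scene [ 60.06786839 108.8991651 ]
tcp scene [53.71838606 88.66598466]
tcp scene [46.95703647 67.12035321]
```

View pics/c2.png

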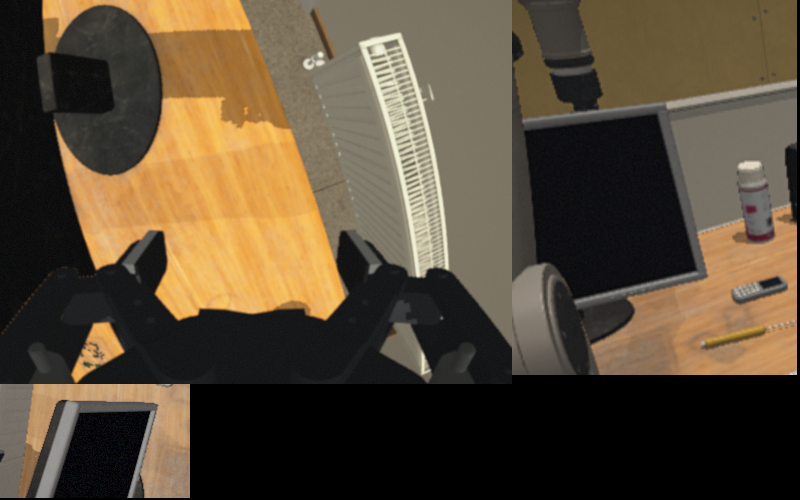

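The gripper starts behind the monitor, whose top is about 390 mm high. I'll raise the arm first, then swing over to the phone.

drive_tool(plan=[[[0, 0, -25], 0], [[0, 0, -25], 0], [[0, 0, -25], 0], [[0, 0, -25], 0], [[0, 0, -25], 0], [[0, 0, -25], 0], [[-29, -19.3, -25], 0.15], [[-29, -19.3, -25], 0.3], [[-29, -19.3, -25], 0.45], [[-29, -19.3, -25], 0.6], [[-29, -19.3, -25], 0.75], [[-29, -19.3, -25], 0.9]])

```text
clock: 1.35
eef_pos: [416.4, 383.4, 481.1]
tool_rot: [-1.867, -2.526, 0.0]
contact_force: [0.4, 0.7, -0.9]
opening: 85.3
finger_force: 0.0
```

drive_tool(plan=[[[0, 0, 10], 1.7], [[0, 0, 10], 1.7], [[0, 0, 10], 1.7], [[0, 0, 10], 1.7], [[0, 0, 10], 1.7], [[0, 0, 10], 1.7], [[0, 0, 10], 1.7], [[0, 0, 10], 1.7], [[0, 0, 10], 1.7], [[0, 0, 10], 1.7], [[0, 0, 10], 1.7], [[0, 0, 10], 1.7]])

```text
clock: 2.55
eef_pos: [415.4, 385.3, 381.0]
tool_rot: [3.13, 0.267, -0.001]
contact_force: [0.5, 0.1, 0.0]
opening: 85.5
finger_force: 0.0
```

```bash
cat >> h.py <<'E'
from scipy.spatial.transform import Rotation as Ro
def go(x,y,z,ang):
    "shift (cm) and spin to bring TCP to x,y,z with tool x axis at world angle ang"
    s=state();M=Ro.from_rotvec(s['tool_rot']).as_matrix();p=np.array(s['eef_pos'])
    a=np.arctan2(M[1,0],M[0,0]);d=(ang-a+np.pi)%(2*np.pi)-np.pi
    print('pos',p.round(1),'xang',round(a,3),'tilt',M[2].round(3),'j',np.round(s['joint_pos'],2),'t',round(s['clock'],2),'F',np.round(s['contact_force'],1),'T',np.round(s['ft_torque'],2))
    print('shift cm',(M.T@(np.array([x,y,z])-p)/10).round(2),'spin',round(-d,3))
E
python3 - <<'E'
from h import *
go(443,346,230,-.131)
E
```

```text
pos [415.4 385.3 381. ] xang 0.17 tilt [-0.  0. -1.] j [-1.25  0.2   0.47  1.64 -0.09  1.33 -2.17] t 2.55 F [0.5 0.1 0. ] T [ 0.06  0.01 -0.02]
shift cm [ 2.06  4.33 15.1 ] spin 0.301
```

drive_tool(plan=[[[2.06, 4.33, 15], 0.15], [[2.06, 4.33, 15], 0.3], [[2.06, 4.33, 15], 0.3], [[2.06, 4.33, 15], 0.3], [[2.06, 4.33, 15], 0.3]])

```text
clock: 3.05
eef_pos: [443.0, 345.9, 230.8]
tool_rot: [3.133, -0.197, -0.002]
contact_force: [0.6, 0.2, 0.5]
opening: 86.0
finger_force: 0.0
```

Run:
```python
from h import *
go(443,346,2,-.131)
c=get_calibration('wrist');a=capture('wrist')[:,:,::-1].copy()
# predicted phone outline at z=16
C=np.array([405.7,350.8]);u=np.array([np.cos(-.131),np.sin(-.131)]);v=np.array([-u[1],u[0]])
q=[proj('wrist',np.r_[C+sx*54*u+sy*23*v,16],c) for sx,sy in((1,1),(1,-1),(-1,-1),(-1,1))];print(np.round(q))
o=cv2.resize(a,None,fx=1.5,fy=1.5,interpolation=cv2.INTER_CUBIC)
cv2.polylines(o,[np.int32(np.array(q)*1.5)],True,(0,0,255),1)
cv2.imwrite('pics/w1.png',o);cv2.imwrite('pics/w1raw.png',a)
```

```text
pos [443.  345.9 230.8] xang -0.126 tilt [-0.001  0.002 -1.   ] j [-1.18  0.32  0.51  1.86 -0.18  1.02 -2.3 ] t 3.05 F [0.6 0.2 0.5] T [ 0.06 -0.03 -0.04]
shift cm [ 0.03 -0.06 22.88] spin 0.005
[[232. 150.]
 [270. 150.]
 [268. 232.]
 [233. 232.]]
```

View pics/w1.png

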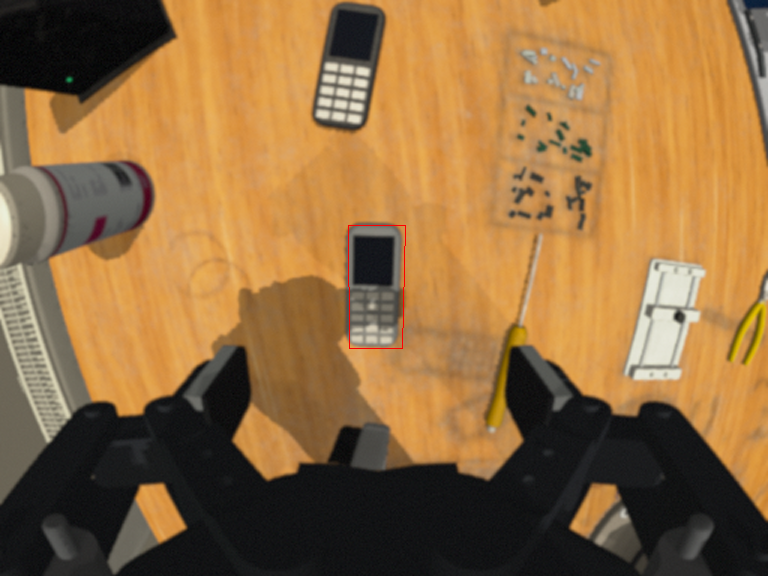

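The predicted outline matches the phone to about 1–2 mm (rows 222–347, columns 348–403), so I'll descend and grip.

drive_tool(plan=[[[0, 0, 5], 0], [[0, 0, 10], 0], [[0, 0, 15], 0], [[0, 0, 19], 0], [[0, 0, 21], 0], [[0, 0, 22.9], 0], [[0, 0, 22.9], 0], [[0, 0, 22.9], 0]])

```text
clock: 3.9
eef_pos: [444.6, 348.6, 4.2]
tool_rot: [-3.133, 0.194, -0.003]
contact_force: [0.4, 0.7, 0.5]
opening: 85.6
finger_force: 0.0
```

drive_tool(plan=[[[0, 0, 0], 0], [[0, 0, 0], 0], [[0, 0, 0], 0], [[0, 0, 0], 0], [[0, 0, 0], 0], [[0, 0, 0], 0], [[0, 0, 0], 0], [[0, 0, 0], 0]], hand=-0.1, force=30)

```text
clock: 4.7
eef_pos: [443.9, 347.1, 3.7]
tool_rot: [-3.134, 0.197, -0.001]
contact_force: [-1.2, 0.5, 8.9]
opening: 44.3
finger_force: 29.7
```

drive_tool(plan=[[[0, 0, -2], 0], [[0, 0, -6], 0], [[0, 0, -11], 0], [[0, 0, -15], 0], [[2, 5, -15], 0], [[3, 9.5, -15], -0.1], [[4, 14, -15], -0.25], [[5, 18.5, -15], -0.4], [[6, 23, -15], -0.55], [[7, 27.5, -15], -0.7], [[8, 32, -15], -0.85], [[9, 36, -15], -1]])

```text
clock: 5.9
eef_pos: [487.1, -19.2, 152.7]
tool_rot: [-2.875, -1.267, -0.001]
contact_force: [0.1, -0.1, -0.9]
opening: 43.9
finger_force: 31.1
```

Run:
```python
from h import *
go(493,-142,150,3.354); print(state()['opening'],state()['finger_force'])
```

```text
pos [487.1 -19.2 152.7] xang 0.83 tilt [ 0.001  0.    -1.   ] j [-0.43  0.28  0.41  2.09 -0.15  0.79 -0.67] t 5.9 F [ 0.1 -0.1 -0.9] T [ 0.04 -0.09 -0.  ]
shift cm [-8.66  8.72  0.27] spin -2.524
43.908831216616846 31.07270867039915
```

drive_tool(plan=[[[-2, 2, 0], -0.15], [[-4, 4, 0], -0.3], [[-6, 6, 0], -0.45], [[-8, 8, 0], -0.6], [[-8.7, 8.7, 0], -0.75], [[-8.7, 8.7, 0], -0.9], [[-8.7, 8.7, 0], -1.05], [[-8.7, 8.7, 0], -1.2], [[-8.7, 8.7, 0], -1.35], [[-8.7, 8.7, 0], -1.5], [[-8.7, 8.7, 0], -1.5]])

```text
clock: 7.0
eef_pos: [492.0, -140.3, 152.5]
tool_rot: [-1.246, -2.884, -0.0]
contact_force: [1.1, -0.1, -0.6]
opening: 44.2
finger_force: 31.1
```

drive_tool(plan=[[[0, 0, 0], -0.15], [[0, 0, 0], -0.3], [[0, 0, 0], -0.45], [[0, 0, 0], -0.6], [[0, 0, 0], -0.75], [[0, 0, 0], -0.9], [[0, 0, 0], -1.02], [[0, 0, 0], -1.02], [[0, 0, 0], -1.02]])

```text
clock: 7.9
eef_pos: [492.1, -140.3, 152.3]
tool_rot: [0.31, -3.126, 0.0]
contact_force: [-1.3, 0.4, -0.7]
opening: 44.0
finger_force: 31.1
```

Run:
```python
from h import *
go(493,-142,150,3.354)
c=get_calibration('wrist');a=capture('wrist')[:,:,::-1].copy()
cv2.imwrite('pics/w2raw.png',a)
import json;json.dump({k:np.array(v).tolist() for k,v in c.items()},open('w2.json','w'))
O=np.array([646,-108.6]);y=.212;u=np.array([np.cos(y),np.sin(y)]);v=np.array([-u[1],u[0]])
o=cv2.resize(a,None,fx=1.5,fy=1.5,interpolation=cv2.INTER_CUBIC)
for x1,y1 in((-155,42),(-155,-42),(65,-42),(65,42)):print(proj('wrist',np.r_[O+x1*u+y1*v,12],c)*1.5)
q=[proj('wrist',np.r_[O+x1*u+y1*v,12],c)*1.5 for x1,y1 in((-155,42),(-155,-42),(65,-42),(65,42))]
cv2.polylines(o,[np.int32(q)],True,(0,0,255),1)
for r in(1,-1):
  cv2.polylines(o,[np.int32([proj('wrist',np.r_[O+x1*u+r*y1*v,19],c)*1.5 for x1,y1 in((-56,27.5),(-32,24.5),(20,24.5))])],False,(0,255,0),1)
cv2.imwrite('pics/w2.png',o)
```

```text
pos [ 492.1 -140.3  152.3] xang -2.944 tilt [ 0.  0. -1.] j [ 0.21  0.31 -0.06  2.02  0.03  0.82  1.9 ] t 7.9 F [-1.3  0.4 -0.7] T [-0.05  0.04 -0.  ]
shift cm [-0.05 -0.19  0.23] spin -0.015
[439.05451938 267.3133637 ]
[311.5408984  269.18262049]
[331.07444148 516.75310925]
[427.87449354 515.5661208 ]
```

View pics/w2.png

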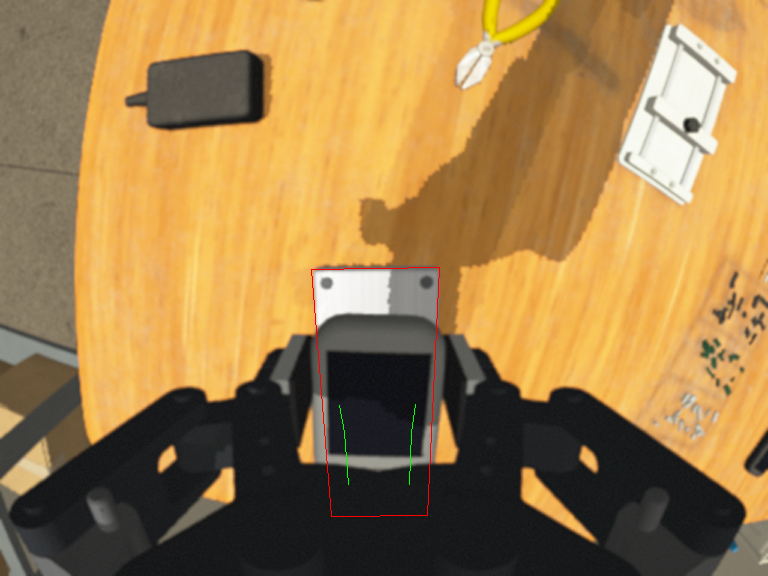

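The wrist view shows the phone held squarely (columns 313–443), with the plate's front edge at row 267 and corners near columns 317 and 438. I'll measure the plate corners from the pixels.

Run:
```python
from h import *
import json
c=json.load(open('w2.json'));a=cv2.imread('pics/w2raw.png').astype(int)
sat=a.max(2)-a.min(2)
L=[];Rr=[];F=[]
for r in range(182,204,3):
    row=sat[r,195:310]<45;i=np.where(row)[0]
    L.append((i[0]+195-.5,r));Rr.append((i[-1]+195+.5,r))
    print(r,L[-1][0],Rr[-1][0])
for k in range(222,284,10):
    col=sat[165:200,k]<45;i=np.where(col)[0];F.append((k,i[0]+165-.5));print(k,F[-1][1])
w=lambda P:np.array([ray('wrist',*p,12,c)[:2] for p in P])
for n,P in(('L',L),('R',Rr),('F',F)):
    W=w(P);m=W.mean(0);d=np.linalg.svd(W-m)[2][0];print(n,m.round(1),np.arctan2(d[1],d[0]))
```

```text
182 208.5 292.5
185 208.5 292.5
188 209.5 292.5
191 209.5 292.5
194 209.5 292.5
197 209.5 292.5
200 209.5 292.5
203 209.5 291.5
222 177.5
232 177.5
242 177.5
252 177.5
262 177.5
272 176.5
282 176.5
L [ 516.3 -178.6] 0.20453249337157625
R [500.  -97.1] 0.20749303957885704
F [ 492.6 -139.8] 1.786195617745892
```

drive_tool(plan=[[[0, -0.1, 4], -0.012], [[0, -0.1, 8], -0.012], [[0, -0.1, 11], -0.012], [[0, -0.1, 12.2], -0.012], [[0, -0.1, 12.8], -0.012], [[0, -0.1, 13.2], -0.012], [[0, -0.1, 13.4], -0.012], [[0, -0.1, 13.4], -0.012], [[0, -0.1, 13.4], -0.012]])

```text
clock: 8.85
eef_pos: [493.1, -141.3, 19.1]
tool_rot: [-0.337, 3.122, -0.001]
contact_force: [-0.6, -0.5, -1.1]
opening: 43.9
finger_force: 31.1
```

```bash
cat >> h.py <<'E'
O=np.array([644.4,-109.0]);Y=.209;U=np.array([np.cos(Y),np.sin(Y)]);V=np.array([-U[1],U[0]])
def at(gx,z,gy=0):
    p=np.array(state()['eef_pos'])[:2]-O;print('gauge xy',(p@U).round(1),(p@V).round(1));q=O+gx*U+gy*V;go(q[0],q[1],z,Y+np.pi)
E
python3 - <<'E'
from h import *
at(-155.5,16)
for n in('scene','top'):
    cv2.imwrite(f'pics/{n}3.png',capture(n)[:,:,::-1])
a=cv2.resize(cv2.imread('pics/scene3.png')[150:300,250:400],(600,600),interpolation=cv2.INTER_CUBIC);cv2.imwrite('pics/c3.png',a)
E
```

```text
gauge xy -154.7 -0.2
pos [ 493.1 -141.3   19.1] xang -2.926 tilt [-0.001 -0.001 -1.   ] j [ 0.2   0.53 -0.06  2.09  0.06  0.53  1.89] t 8.85 F [-0.6 -0.5 -1.1] T [-0.06  0.05 -0.  ]
shift cm [0.08 0.02 0.31] spin 0.006
```

View pics/c3.png

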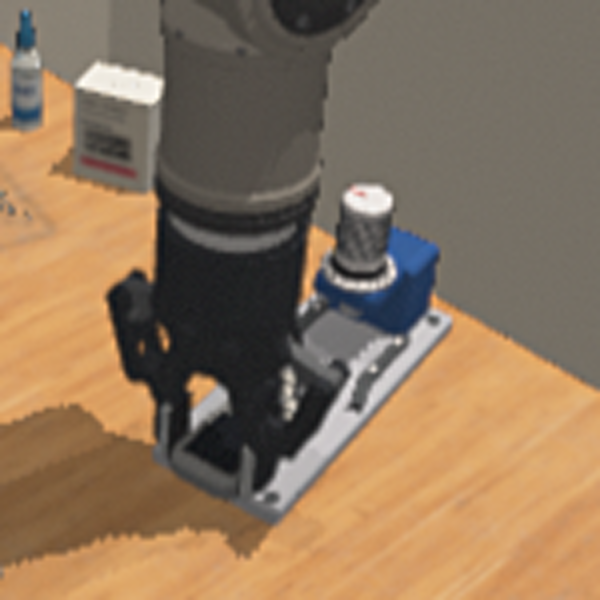

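The phone is level above the bare plate, lined up with the rails. I'll lower it and slide in with a light grip.

drive_tool(plan=[[[0, 0, 0.15], 0], [[0, 0, 0.25], 0], [[-1, 0, 0.25], 0], [[-2, 0, 0.25], 0], [[-3, 0, 0.25], 0], [[-4, 0, 0.25], 0], [[-4, 0, 0.25], 0]], force=20)

```text
clock: 9.65
eef_pos: [533.8, -131.7, 15.9]
tool_rot: [-0.34, 3.121, 0.0]
contact_force: [0.3, 0.3, -1.0]
opening: 44.1
finger_force: 31.1
```

Run:
```python
from h import *
at(-71.5,16)
```

```text
gauge xy -112.9 0.8
pos [ 533.8 -131.7   15.9] xang -2.925 tilt [-0.002 -0.    -1.   ] j [ 0.17  0.57 -0.05  2.    0.05  0.56  1.87] t 9.65 F [ 0.3  0.3 -1. ] T [ 0.01 -0.01 -0.01]
shift cm [-4.14 -0.11 -0.  ] spin 0.008
```

drive_tool(plan=[[[-0.5, -0.1, 0.05], 0.008], [[-1, -0.1, 0.05], 0.008], [[-1.5, -0.1, 0.05], 0.008], [[-2, -0.1, 0.05], 0.008], [[-2.5, -0.1, 0.05], 0.008], [[-3, -0.1, 0.05], 0.008], [[-3, -0.1, 0.05], 0.008]], force=20, hand=-0.1)

```text
clock: 10.35
eef_pos: [557.9, -127.6, 15.5]
tool_rot: [0.323, -3.119, -0.001]
contact_force: [-9.4, 0.2, 13.6]
opening: 44.2
finger_force: 32.5
```

drive_tool(plan=[[[-0.15, 0, 0], 0], [[-0.3, 0, 0], 0], [[-0.45, 0, 0], 0], [[-0.6, 0, 0], 0], [[-0.6, 0, 0], 0]])

```text
clock: 10.85
eef_pos: [562.3, -126.7, 15.5]
tool_rot: [0.323, -3.116, -0.001]
contact_force: [-13.4, 0.5, 17.9]
opening: 44.2
finger_force: 32.9
```

Run:
```python
from h import *
at(-71.5,16)
```

```text
gauge xy -84.0 -0.3
pos [ 562.3 -126.7   15.5] xang -2.935 tilt [ 0.009  0.001 -1.   ] j [ 0.15  0.61 -0.05  1.93  0.05  0.61  1.85] t 10.85 F [-13.4   0.5  17.9] T [-0.02  2.84  0.11]
shift cm [-1.25  0.04 -0.07] spin -0.003
```

drive_tool(plan=[[[0.1, 0, -0.1], 0], [[0.2, 0, -0.15], 0], [[0.2, 0, -0.15], 0], [[0.2, 0, -0.15], 0]])

```text
clock: 11.25
eef_pos: [565.0, -126.1, 16.6]
tool_rot: [0.326, -3.125, -0.0]
contact_force: [-0.2, 1.2, -1.1]
opening: 44.0
finger_force: 30.8
```

Run:
```python
from h import *
at(-71.5,16)
cv2.imwrite('pics/scene4.png',capture('scene')[:,:,::-1]);a=capture('wrist')[:,:,::-1];cv2.imwrite('pics/w4.png',a)
b=cv2.resize(cv2.imread('pics/scene4.png')[180:280,280:380],(500,500),interpolation=cv2.INTER_CUBIC)
cv2.imwrite('pics/c4.png',np.hstack([b,cv2.resize(a[150:384,180:320],(299,500))]))
```

```text
gauge xy -81.2 -0.2
pos [ 565.  -126.1   16.6] xang -2.934 tilt [ 0.  0. -1.] j [ 0.15  0.6  -0.05  1.93  0.05  0.61  1.85] t 11.25 F [-0.2  1.2 -1.1] T [0.2  0.21 0.03]
shift cm [-0.97  0.02  0.06] spin -0.001
```

View pics/c4.png

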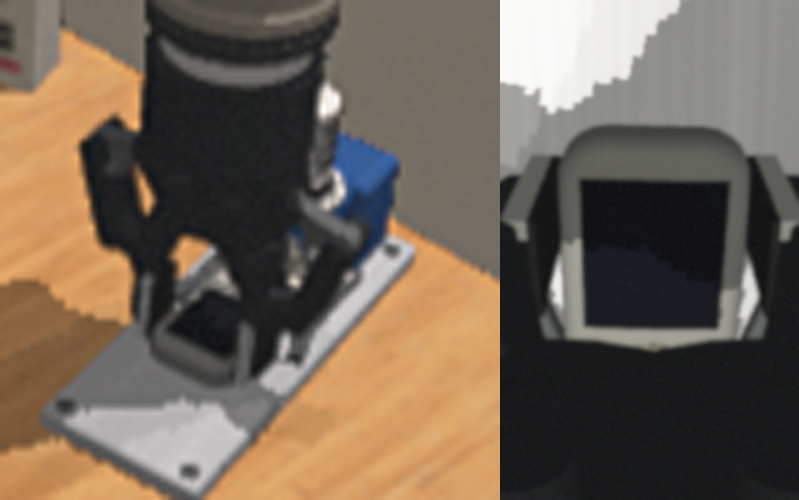

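It was only plate drag: force fell to zero once raised 1 mm, and the phone sits straight in the rails. Continuing gently.

drive_tool(plan=[[[-0.15, 0, 0], 0], [[-0.3, 0, 0], 0], [[-0.45, 0, 0], 0], [[-0.6, 0, 0], 0], [[-0.6, 0, 0], 0]])

```text
clock: 11.85
eef_pos: [571.2, -124.8, 16.8]
tool_rot: [-0.326, 3.124, 0.0]
contact_force: [-1.4, 0.9, -1.3]
opening: 44.2
finger_force: 30.7
```

drive_tool(plan=[[[-0.1, 0, 0], 0], [[-0.2, 0, 0], 0], [[-0.2, 0, 0], 0]])

```text
clock: 12.15
eef_pos: [572.9, -124.5, 16.8]
tool_rot: [0.325, -3.125, -0.0]
contact_force: [-1.0, 1.5, -1.3]
opening: 44.0
finger_force: 30.7
```

drive_tool(plan=[[[-0.1, 0, 0], 0], [[-0.15, 0, 0], 0], [[-0.15, 0, 0], 0]])

```text
clock: 12.45
eef_pos: [574.3, -124.3, 16.8]
tool_rot: [0.325, -3.125, -0.0]
contact_force: [-0.5, 1.1, -0.9]
opening: 43.7
finger_force: 30.7
```

drive_tool(plan=[[[-0.08, 0, 0], 0], [[-0.15, 0, 0], 0], [[-0.15, 0, 0], 0]])

```text
clock: 12.75
eef_pos: [575.9, -123.9, 16.8]
tool_rot: [-0.325, 3.125, 0.0]
contact_force: [-1.9, 2.6, -0.9]
opening: 44.2
finger_force: 30.6
```

drive_tool(plan=[[[-0.08, 0, 0], 0], [[-0.15, 0, 0], 0], [[-0.15, 0, 0], 0]])

```text
clock: 13.05
eef_pos: [576.2, -123.9, 16.4]
tool_rot: [0.325, -3.123, -0.0]
contact_force: [-4.7, 1.0, -0.7]
opening: 44.1
finger_force: 30.7
```

Run:
```python
from h import *
at(-71.5,16)
c=get_calibration('wrist');a=capture('wrist')[:,:,::-1]
cv2.imwrite('pics/w5.png',a)
g=cv2.cvtColor(a,cv2.COLOR_BGR2GRAY).astype(int)
print(g[165:215,250].tolist())   # rear end of the phone
for r in range(175,200,2): 
    p=ray('wrist',250,r,26,c)[:2]-O; print(r,(p@U).round(1),(p@V).round(1),end='; ')
```

```text
gauge xy -69.8 -0.4
pos [ 576.2 -123.9   16.4] xang -2.934 tilt [ 0.002  0.    -1.   ] j [ 0.14  0.62 -0.05  1.91  0.05  0.62  1.84] t 13.05 F [-4.7  1.  -0.7] T [0.26 1.07 0.17]
shift cm [0.17 0.04 0.04] spin -0.002
[230, 218, 176, 146, 142, 142, 143, 142, 143, 143, 141, 142, 142, 142, 141, 144, 143, 143, 143, 144, 143, 142, 144, 142, 143, 143, 142, 143, 143, 142, 143, 142, 142, 143, 143, 142, 143, 141, 129, 98, 89, 125, 132, 107, 76, 64, 64, 65, 70, 74]
175 -105.2 -1.3; 177 -104.2 -1.3; 179 -103.3 -1.3; 181 -102.3 -1.3; 183 -101.4 -1.3; 185 -100.4 -1.3; 187 -99.4 -1.3; 189 -98.5 -1.3; 191 -97.5 -1.3; 193 -96.5 -1.3; 195 -95.5 -1.3; 197 -94.6 -1.3; 199 -93.6 -1.3;
```

Run:
```python
from h import *
for r,z in((202.5,12),(204,12),(204,20),(208.5,28)):
    p=ray('wrist',250,r,z)[:2]-O; print(r,z,(p@U).round(1))
```

```text
202.5 12 -87.3
204 12 -86.5
204 20 -89.1
208.5 28 -89.5
```

drive_tool(plan=[[[-0.05, 0, 0], 0], [[-0.1, 0, 0], 0], [[-0.1, 0, 0], 0]])

```text
clock: 13.4
eef_pos: [576.3, -123.9, 16.2]
tool_rot: [0.324, -3.121, -0.0]
contact_force: [-7.4, 0.4, -0.5]
opening: 44.2
finger_force: 30.7
```

The push stalled at 7 N and the phone's rear end is at gauge x ≈ -88 mm, so it's against the stop. I'll ease off, open and lift.

drive_tool(plan=[[[0.1, 0, 0], 0], [[0.18, 0, 0], 0], [[0.18, 0, 0.04], 0]])

```text
clock: 13.7
eef_pos: [576.3, -123.9, 16.4]
tool_rot: [0.325, -3.124, -0.0]
contact_force: [-4.1, 0.8, -0.4]
opening: 44.2
finger_force: 30.6
```

drive_tool(plan=[[[0, 0, 0], 0], [[0, 0, 0], 0], [[0, 0, 0], 0], [[0, 0, 0], 0], [[0, 0, -1], 0], [[0, 0, -3], 0], [[0, 0, -7], 0], [[0, 0, -11], 0], [[0, 0, -15], 0], [[0, 0, -15], 0]], hand=0.6)

```text
clock: 14.7
eef_pos: [580.4, -124.6, 173.3]
tool_rot: [-0.323, 3.114, -0.004]
contact_force: [0.7, -0.1, 0.7]
opening: 68.1
finger_force: 0.0
```

Run:
```python
from h import *
at(0,170)
c=get_calibration('wrist');a=capture('wrist')[:,:,::-1].copy()
for r in(1,-1):
  cv2.polylines(a,[np.int32([proj('wrist',np.r_[O+x1*U+r*23*V,28],c) for x1 in(-88,-20)])],False,(0,0,255),1)
cv2.polylines(a,[np.int32([proj('wrist',np.r_[O-88*U+r*23*V,28],c) for r in(1,-1)])],False,(0,0,255),1)
cv2.imwrite('pics/w6.png',cv2.resize(a,None,fx=1.5,fy=1.5,interpolation=cv2.INTER_CUBIC))
```

```text
gauge xy -65.8 -2.0
pos [ 580.4 -124.6  173.3] xang -2.935 tilt [-0.011 -0.004 -1.   ] j [ 0.15  0.4  -0.05  1.82  0.03  0.91  1.86] t 14.7 F [ 0.7 -0.1  0.7] T [-0.01 -0.03  0.02]
shift cm [-6.58  0.21  0.4 ] spin -0.002
```

View pics/w6.png

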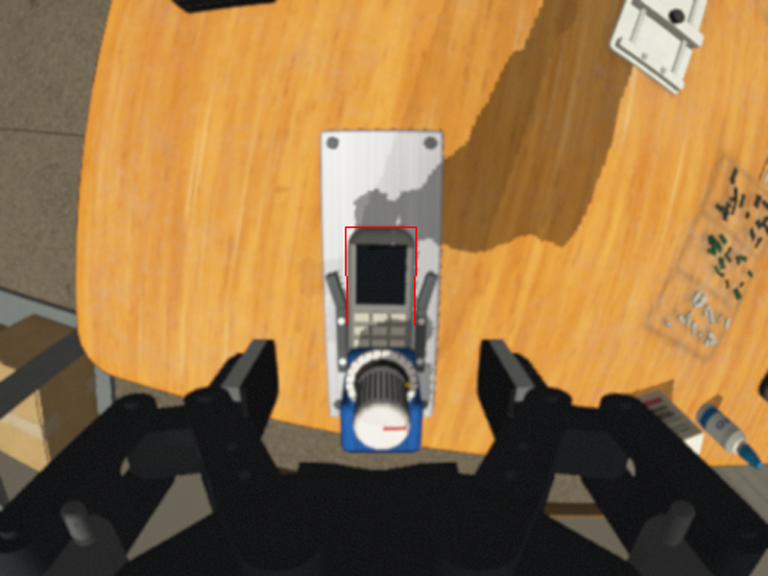

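The phone lies straight between the rails, with its rear edge at row 230 and the plate front at row 131. The thimble top is near (382,427). With the arm settled, I'll check the seating and thimble position numerically.

Run:
```python
from h import *
c=get_calibration('wrist');a=capture('wrist')[:,:,::-1].copy();cv2.imwrite('pics/w7.png',a)
at(0,180)
g=a[:,:,1].astype(int);print(g[80:95,230].tolist(),g[140:170,254].tolist())
for (u,v,z) in((230,87,12),(254,152,12),(254,152,20),(254,154,28)):
    p=ray('wrist',u,v,z,c)[:2]-O;print(u,v,z,(p@U).round(1),(p@V).round(1))
# thimble top: bright ellipse
m=((a.min(2)>185)).astype(np.uint8);m[:262]=0;m[310:]=0;m[:,:230]=0;m[:,280:]=0
n,l,s,ce=cv2.connectedComponentsWithStats(m)
for i in range(1,n):
    if s[i,4]>80:
        p=ray('wrist',*ce[i],121,c)[:2]-O;print(s[i],ce[i],(p@U).round(1),(p@V).round(1))
```

```text
gauge xy -68.8 -0.8
pos [ 577.2 -124.   168.2] xang -2.934 tilt [-0.003 -0.001 -1.   ] j [ 0.15  0.41 -0.05  1.82  0.03  0.91  1.86] t 14.8 F [-0.9 -0.8 -0.8] T [-0.01  0.06 -0.01]
shift cm [-6.89  0.09 -1.16] spin -0.002
[170, 169, 167, 167, 168, 168, 164, 150, 145, 181, 221, 236, 239, 240, 240] [124, 124, 123, 124, 124, 123, 125, 123, 125, 123, 124, 122, 116, 95, 72, 63, 66, 73, 78, 81, 84, 86, 86, 84, 76, 58, 34, 22, 24, 25]
230 87 12 -154.6 -23.1
254 152 12 -88.1 0.8
254 152 20 -89.3 0.8
254 154 28 -88.5 0.7
[235 275  36  28 727] [252.3301238  288.60247593] 0.7 -1.1
```

drive_tool(plan=[[[-3, 0.06, -1], -0.1], [[-6, 0.06, -1], -0.2], [[-6.9, 0.06, -1], -0.35], [[-6.9, 0.06, -1], -0.5], [[-6.9, 0.06, -1], -0.65], [[-6.9, 0.06, -1], -0.8], [[-6.9, 0.06, -1], -0.9], [[-6.9, 0.06, -1], -0.9], [[-6.9, 0.06, -1], -0.9]])

```text
clock: 15.7
eef_pos: [643.1, -109.1, 175.2]
tool_rot: [1.647, -2.673, -0.002]
contact_force: [-0.1, -0.0, 0.2]
opening: 68.6
finger_force: 0.0
```

Run:
```python
from h import *
at(0.2,84,-.4)
```

```text
gauge xy -1.3 0.2
pos [ 643.1 -109.1  175.2] xang -2.037 tilt [ 0.001  0.002 -1.   ] j [ 0.25  0.51 -0.25  1.65  0.14  1.    2.63] t 15.7 F [-0.1 -0.   0.2] T [-0.01  0.02 -0.02]
shift cm [-0.05 -0.17  9.12] spin 0.896
```

drive_tool(plan=[[[-0.05, -0.15, 3], 0], [[-0.05, -0.15, 6], 0], [[-0.05, -0.15, 8], 0], [[-0.05, -0.15, 9.1], 0], [[-0.05, -0.15, 9.1], 0], [[-0.05, -0.15, 9.1], 0]])

```text
clock: 16.3
eef_pos: [646.0, -109.2, 86.0]
tool_rot: [-1.651, 2.672, -0.001]
contact_force: [-0.5, -0.8, 0.9]
opening: 68.4
finger_force: 0.0
```

drive_tool(plan=[[[0, 0, 0], 0], [[0, 0, 0], 0], [[0, 0, 0], 0], [[0, 0, 0], 0], [[0, 0, 0], 0], [[0, 0, 0], 0], [[0, 0, 0], 0], [[0, 0, 0], 0]], hand=-0.6, force=40)

```text
clock: 17.1
eef_pos: [645.9, -109.3, 86.5]
tool_rot: [-1.651, 2.671, -0.001]
contact_force: [-1.8, 0.4, 6.3]
opening: 29.2
finger_force: 39.2
```

Run:
```python
from h import *
at(0.2,84,-.4)
```

```text
gauge xy 1.4 -0.6
pos [ 645.9 -109.3   86.5] xang -2.034 tilt [-0.    -0.001 -1.   ] j [ 0.24  0.61 -0.23  1.71  0.18  0.84  2.61] t 17.1 F [-1.8  0.4  6.3] T [0.09 0.38 0.  ]
shift cm [0.06 0.11 0.25] spin 0.898
```

Gripped at 29 mm with low side force. Turning clockwise now (positive spin) while watching the torque.

drive_tool(plan=[[[0, 0, 0], 0.1], [[0, 0, 0], 0.2], [[0, 0, 0], 0.3], [[0, 0, 0], 0.4]])

```text
clock: 17.5
eef_pos: [645.9, -109.3, 86.5]
tool_rot: [-1.082, 2.948, -0.001]
contact_force: [-2.2, 0.2, 5.8]
opening: 28.9
finger_force: 39.3
```

```bash
cat > st.py <<'E'
from h import *
s=state();M=Ro.from_rotvec(s['tool_rot']).as_matrix();p=np.array(s['eef_pos'])[:2]-O
r=np.array(s['eef_pos'])-np.r_[O,0];F=np.array(s['contact_force'])
print('t',round(s['clock'],2),'xang',np.arctan2(M[1,0],M[0,0]).round(3),'j7',round(s['joint_pos'][6],2),'g',(p@U).round(1),(p@V).round(1),'F',F.round(1),'T',np.round(s['ft_torque'],3),'effort7',np.round(s['effort'][6],3),'open',round(s['opening'],1),s['finger_force'])
E
python3 st.py
```

```text
t 17.5 xang -2.438 j7 2.26 g 1.4 -0.6 F [-2.2  0.2  5.8] T [0.066 0.42  0.054] effort7 1.02 open 28.9 39.303882122039795
```

drive_tool(plan=[[[0, 0, 0], 0.1], [[0, 0, 0], 0.2], [[0, 0, 0], 0.3]])

```text
clock: 17.8
eef_pos: [645.8, -109.2, 86.5]
tool_rot: [-0.629, 3.077, -0.0]
contact_force: [-2.7, 0.2, 5.9]
opening: 28.8
finger_force: 39.3
```

```bash
python3 st.py
```

```text
t 17.8 xang -2.738 j7 2.01 g 1.3 -0.5 F [-2.7  0.2  5.9] T [0.102 0.468 0.115] effort7 1.016 open 28.8 39.312028884887695
```

drive_tool(plan=[[[0, 0, 0], 0.1], [[0, 0, 0], 0.2], [[0, 0, 0], 0.25]])

```text
clock: 18.1
eef_pos: [645.8, -109.1, 86.5]
tool_rot: [-0.242, 3.131, -0.0]
contact_force: [-3.0, 0.5, 7.0]
opening: 29.1
finger_force: 39.4
```

```bash
python3 st.py
python3 - <<'E'
from h import *
cv2.imwrite('pics/s8.png',capture('scene')[:,:,::-1]);cv2.imwrite('pics/t8.png',capture('top')[:,:,::-1]);cv2.imwrite('pics/w8.png',capture('wrist')[:,:,::-1])
E
```

```text
t 18.1 xang -2.987 j7 1.8 g 1.3 -0.4 F [-3.   0.5  7. ] T [0.108 0.502 0.102] effort7 0.079 open 29.1 39.35945212841034
```

drive_tool(plan=[[[0, 0, 0], 0.1], [[0, 0, 0], 0.2], [[0, 0, 0], 0.25]])

```text
clock: 18.55
eef_pos: [645.8, -109.0, 86.5]
tool_rot: [0.15, 3.137, 0.0]
contact_force: [-3.2, 0.4, 6.9]
opening: 29.2
finger_force: 39.4
```

```bash
python3 st.py
```

```text
t 18.55 xang 3.046 j7 1.59 g 1.3 -0.3 F [-3.2  0.4  6.9] T [0.104 0.465 0.147] effort7 0.08 open 29.2 39.39298868179321
```

drive_tool(plan=[[[0, 0, 0], 0.1], [[0, 0, 0], 0.2], [[0, 0, 0], 0.25]])

```text
clock: 18.85
eef_pos: [645.8, -109.0, 86.5]
tool_rot: [0.54, 3.094, 0.001]
contact_force: [-2.0, 0.9, 7.3]
opening: 29.0
finger_force: 39.4
```

```bash
python3 st.py
```

```text
t 18.85 xang 2.796 j7 1.38 g 1.4 -0.3 F [-2.   0.9  7.3] T [0.12  0.507 0.035] effort7 0.078 open 29.0 39.416847825050354
```

```bash
cat > st.py <<'E'
from h import *
T=[];E=[]
for i in range(4):
    s=state();T.append(s['ft_torque'][2]);E.append(s['effort'][6]);capture('wrist')
M=Ro.from_rotvec(s['tool_rot']).as_matrix();p=np.array(s['eef_pos'])[:2]-O
print('t',round(s['clock'],2),'xang',np.arctan2(M[1,0],M[0,0]).round(3),'j7',round(s['joint_pos'][6],2),'g',(p@U).round(1),(p@V).round(1),'F',np.round(s['contact_force'],1),'Tz',np.round(T,3),np.mean(T).round(3),'e7',np.round(E,3))
E
python3 st.py
```

```text
t 19.0 xang 2.799 j7 1.38 g 1.3 -0.3 F [-3.3  1.   6.6] Tz [ 0.035 -0.057 -0.057 -0.13 ] -0.052 e7 [ 0.078 -0.029 -0.277 -0.011]
```

drive_tool(plan=[[[0, 0, 0], 0.1], [[0, 0, 0], 0.2], [[0, 0, 0], 0.25]])

```text
clock: 19.35
eef_pos: [645.8, -108.9, 86.5]
tool_rot: [0.921, 3.003, 0.001]
contact_force: [-1.5, 0.9, 6.2]
opening: 28.9
finger_force: 39.4
```

```bash
python3 st.py
```

```text
t 19.5 xang 2.549 j7 1.17 g 1.4 -0.2 F [-1.7  1.6  6.9] Tz [ 0.15  -0.03  -0.184 -0.134] -0.049 e7 [ 0.079 -0.029 -0.275 -0.01 ]
```

drive_tool(plan=[[[0, 0, 0], 0.1], [[0, 0, 0], 0.2], [[0, 0, 0], 0.25]])

```text
clock: 19.85
eef_pos: [645.9, -108.8, 86.5]
tool_rot: [1.288, 2.865, 0.001]
contact_force: [-1.8, 1.3, 7.7]
opening: 28.7
finger_force: 39.5
```

```bash
python3 st.py
```

```text
t 20.0 xang 2.299 j7 0.97 g 1.4 -0.1 F [-1.   0.5  6.7] Tz [ 0.1   -0.044 -0.124 -0.088] -0.039 e7 [ 0.078 -0.027 -0.273 -0.01 ]
```

```bash
cat > ym.py <<'E'
from h import *
def marks(a,c,tag=''):
    h=cv2.cvtColor(np.ascontiguousarray(a),cv2.COLOR_BGR2HSV).astype(int)
    p=proj('wrist',np.r_[O,74],c);q=proj('wrist',np.r_[O,121],c)
    yy,xx=np.mgrid[:384,:512];near=np.minimum(np.hypot(xx-p[0],yy-p[1]),np.hypot(xx-q[0],yy-q[1]))<32
    for n,lo,hi,z,s in(('yel',16,33,74,150),('red',-1,6,80,110)):
        m=(near&(((h[:,:,0]>lo)&(h[:,:,0]<hi))|((n=='red')&(h[:,:,0]>172)))&(h[:,:,1]>s)&(h[:,:,2]>60)).astype(np.uint8)
        k,l,st,ce=cv2.connectedComponentsWithStats(m)
        for i in range(1,k):
            if st[i,4]>=2:
                d=ray('wrist',*ce[i],z,c)[:2]-O;d2=ray('wrist',*ce[i],121,c)[:2]-O
                print(tag,n,st[i,4],ce[i].round(1),'r',np.hypot(*d).round(1),'ang',np.arctan2(d[1],d[0]).round(2),'| top r',np.hypot(*d2).round(1),'ang',np.arctan2(d2[1],d2[0]).round(2))
E
python3 - <<'E'
from ym import *
import bench
c=get_calibration('wrist');a=capture('wrist')[:,:,::-1];cv2.imwrite('pics/w9.png',a)
marks(a,c,'now')
# w7 was at TCP (577.2,-124,168.2), xang -2.934: rebuild its extrinsics from the current one
def T(c):
    M=np.eye(4);M[:3,:3]=c['R'];M[:3,3]=c['t'];return M
def E_(pos,a):
    M=np.eye(4);x=np.array([np.cos(a),np.sin(a),0]);z=np.array([0,0,-1.]);M[:3,:3]=np.c_[x,np.cross(z,x),z];M[:3,3]=pos;return M
s=state();M=Ro.from_rotvec(s['tool_rot']).as_matrix();W=np.eye(4);W[:3,:3]=M;W[:3,3]=s['eef_pos']
K=T(c)@W  # cam<-tool
X=K@np.linalg.inv(E_([577.2,-124,168.2],-2.934));c7=dict(c,R=X[:3,:3],t=X[:3,3])
marks(cv2.imread('pics/w7.png'),c7,'w7')
E
```

```text
now yel 23 [231.7 293.7] r 48.3 ang -1.08 | top r 15.4 ang -1.37
now red 96 [260.9 281.2] r 34.1 ang -0.64 | top r 8.4 ang -0.19
w7 yel 10 [270.2 259.5] r 16.5 ang 1.95 | top r 31.5 ang 2.93
w7 yel 25 [222.7 286.1] r 38.8 ang -0.6 | top r 23.3 ang -1.58
w7 yel 43 [283.  292.2] r 45.1 ang 0.92 | top r 23.5 ang 1.74
w7 red 7 [258.1 289.6] r 26.9 ang 0.41 | top r 4.8 ang 2.22
```

Create s1.py:
```python
from h import *
s=state();M=Ro.from_rotvec(s['tool_rot']).as_matrix()
print('t',round(s['clock'],2),'xang',np.arctan2(M[1,0],M[0,0]).round(3),'j7',round(s['joint_pos'][6],2),'F',np.round(s['contact_force'],1),'T',np.round(s['ft_torque'],3),round(s['opening'],1))
```

```text
(no output)
```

drive_tool(plan=[[[0, 0, 0], 0.1], [[0, 0, 0], 0.2]])

```text
clock: 20.3
eef_pos: [645.9, -108.8, 86.5]
tool_rot: [1.569, 2.721, 0.002]
contact_force: [-1.6, 1.3, 6.6]
opening: 29.0
finger_force: 39.4
```

```bash
python3 s1.py
```

```text
t 20.3 xang 2.096 j7 0.8 F [-1.6  1.3  6.6] T [0.217 0.533 0.119] 29.0
```

drive_tool(plan=[[[0, 0, 0], 0.1], [[0, 0, 0], 0.2]])

```text
clock: 20.5
eef_pos: [645.9, -108.8, 86.5]
tool_rot: [1.832, 2.551, 0.002]
contact_force: [-1.7, 1.1, 7.1]
opening: 29.3
finger_force: 39.4
```

```bash
python3 s1.py
```

```text
t 20.5 xang 1.896 j7 0.63 F [-1.7  1.1  7.1] T [0.227 0.53  0.276] 29.3
```

drive_tool(plan=[[[0, 0, 0], 0.1]])

```text
clock: 20.6
eef_pos: [645.9, -108.7, 86.5]
tool_rot: [1.957, 2.457, 0.002]
contact_force: [-1.9, 1.6, 6.8]
opening: 29.1
finger_force: 39.4
```

```bash
python3 s1.py
```

```text
t 20.6 xang 1.796 j7 0.55 F [-1.9  1.6  6.8] T [0.208 0.56  0.226] 29.1
```

drive_tool(plan=[[[0, 0, 0], 0.05], [[0, 0, 0], 0.1]])

```text
clock: 20.8
eef_pos: [646.0, -108.7, 86.5]
tool_rot: [2.075, 2.358, 0.002]
contact_force: [-1.1, 1.0, 7.4]
opening: 29.3
finger_force: 39.4
```

```bash
python3 s1.py
```

```text
t 20.8 xang 1.698 j7 0.47 F [-1.1  1.   7.4] T [0.253 0.497 0.239] 29.3
```

Three readings in a row near 0.24 N m mean the ratchet is slipping. I'll stop, release and lift to check the marks.

drive_tool(plan=[[[0, 0, 0], 0], [[0, 0, 0], 0], [[0, 0, 0], 0], [[0, 0, 0], 0], [[0, 0, -2], 0], [[0, 0, -5], 0], [[0, 0, -8], 0], [[0, 0, -8], 0], [[0, 0, -8], 0]], hand=0.7)

```text
clock: 21.7
eef_pos: [645.7, -109.4, 166.0]
tool_rot: [2.074, 2.359, 0.002]
contact_force: [-1.5, -0.2, -1.0]
opening: 72.7
finger_force: 0.0
```

drive_tool(plan=[[[0, 0, 0], 0.15], [[0, 0, 0], 0.3], [[0, 0, 0], 0.45], [[0, 0, 0], 0.6], [[0, 0, 0], 0.75], [[0, 0, 0], 0.9], [[0, 0, 0], 1.05], [[0, 0, 0], 1.2], [[0, 0, 0], 1.35], [[0, 0, 0], 1.5]])

```text
clock: 22.7
eef_pos: [644.5, -109.1, 163.8]
tool_rot: [-3.127, -0.302, 0.004]
contact_force: [-0.2, -0.7, 0.1]
opening: 72.4
finger_force: 0.0
```

Run:
```python
from h import *
go(702,-148,165,-.6)
```

```text
pos [ 644.5 -109.1  163.8] xang 0.193 tilt [-0.003 -0.001 -1.   ] j [-0.49  0.65  0.84  1.71 -0.55  1.04 -0.84] t 22.7 F [-0.2 -0.7  0.1] T [ 0.02 -0.06  0.04]
shift cm [ 4.9   4.92 -0.14] spin 0.793
```

drive_tool(plan=[[[1, 1, 0], 0.15], [[2, 2, 0], 0.3], [[3, 3, 0], 0.45], [[4, 4, 0], 0.6], [[4.9, 4.9, 0], 0.75], [[4.9, 4.9, 0], 0.8], [[4.9, 4.9, 0], 0.8], [[4.9, 4.9, 0], 0.8]])

```text
clock: 23.5
eef_pos: [702.4, -147.5, 164.1]
tool_rot: [3.001, -0.928, -0.003]
contact_force: [-0.3, 0.1, -0.7]
opening: 72.5
finger_force: 0.0
```

Run:
```python
from ym import *
c=get_calibration('wrist');a=capture('wrist')[:,:,::-1].copy();cv2.imwrite('pics/w10.png',a)
marks(a,c,'after')
p=proj('wrist',np.r_[O,90],c);print(p)
x,y=int(p[0]),int(p[1]);x0=max(0,x-64);y0=max(0,min(y-48,384-96))
cv2.imwrite('pics/c10.png',cv2.resize(a[y0:y0+96,x0:x0+128],None,fx=6,fy=6,interpolation=cv2.INTER_CUBIC));print(x0,y0)
```

```text
after yel 17 [248.4 249.5] r 16.7 ang -0.38 | top r 40.4 ang -0.52
after yel 93 [226.5 291.1] r 37.7 ang 1.84 | top r 20.2 ang 0.75
after yel 164 [270.5 305.3] r 49.0 ang 2.91 | top r 16.6 ang -2.76
after yel 21 [238.9 308.3] r 51.2 ang 2.28 | top r 16.3 ang 1.82
after red 8 [253.2 252.1] r 16.8 ang -0.64 | top r 38.2 ang -0.61
after red 21 [252.3 288.4] r 21.1 ang 2.53 | top r 7.1 ang -0.56
[252.55016589 274.80133694]
188 226
```

View pics/c10.png

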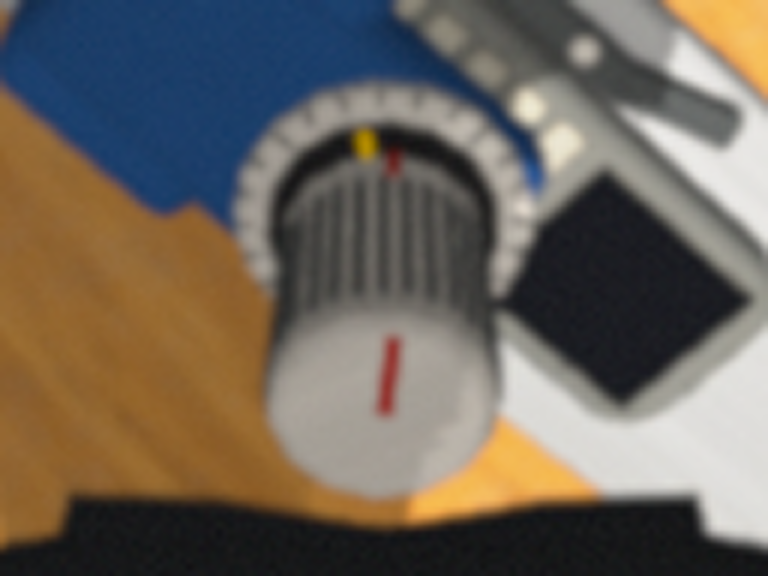

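The marks have parted by about 0.26 rad: yellow is at crop (365,143) and red at (393,160). That is about 4 mm, within the 11.5 mm limit. The ratchet slipped, the phone is clamped, and the gripper is clear.

```bash
python3 -c "
from bench import *
print(hand_in())"
```

```text
the job is handed in; nothing more can be done
None
```

I handed the job in with the grey phone seated against the stop and clamped in the gauge; the ratchet slipped about 0.26 rad (limit 0.785), the gripper is clear, and the black phone was never touched.

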